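# Set up the drilling jig and point out the bush for the dowel

## Robot

A 6-joint arm with a two-finger parallel gripper is mounted at the origin on a cart in front of the work surface, level with it; the furniture and walls round the work are solid. World frame = base frame: x ahead of the robot, y to its left, z up, the work surface at z = 0. Lengths are in m, angles in rad, forces in N, time in s.
With the tool pointing down it reaches from about 0.35 to 0.975 m from the base axis. Payload 4.9 kg.
Tool frame: the origin (TCP) lies midway between the tips of the shut fingers; the grasp point (between the pads) lies 19 mm behind it; z points along the fingers, y is the direction in which the jaws open and shut (so a half turn about z gives the same grasp; the last joint's range is limited). The gripper opens to 85 mm and grips with 20 to 120 N. Pads are 22 mm wide; open, the fingers measure 114 mm over their backs; the gripper's body (76 mm by 85 mm) begins 54 mm behind the grasp point. The pads swing forward as they close: fully open they stand 13 mm farther back than shut.
Start: joints at [1.043, 0.053, 1.613, -0, 1.476, -0.119], TCP at [0.248, 0.573, 0.204] pointing down, gripper open.
Joint ranges: [-3.01, 3.01], [-1.01, 2.22], [0.06, 2.58], [-1.02, 4.17], [0.09, 2.62], [-3.14, 3.14]. Speed limits (rad/s): [2.57, 2.57, 3.14, 3.14, 3.14, 3.14].

## Interface

Orientations are given as a rotation vector (axis times angle).
In Python, from cell import arm, get_image, calibration gives the robot as it stands.
- The arm moves only by the shell command python3 -m creep 'ROWS' [OPENING] [FORCE]. ROWS is JSON, a list of rows, each a list of 6 numbers: the shift along the world's x, y, z scaled (see below), then the turn, a rotation vector about the world's x, y, z scaled (see below). A call has 1 to 5 rows; each row shifts and turns the pose as measured when the row begins; what a row does not reach is not made up. The controller multiplies each number of a shift by 0.08 m and each number of a turn by pi rad. A row lasts 1/12 s, in which the tool goes at most 41.7 mm and 7.16 degrees, less where a joint would pass 70% of its speed; a pose out of reach is approached as far as the arm can. A call with a number of a shift or a turn outside -1 to 1 is refused whole. A call with a gripper value outside its range is refused whole. OPENING is the gripper command: -1 is fully open, 1 is shut, values between are in proportion, set as the call begins (- or left out, the last holds). The fingers move at their own pace and stop on an object; FORCE is the grip in N (left out, the last holds). Time passes only in rows, so rows that do not move let the fingers close. It gives the time, the measured TCP pose, the force and the opening at its end, in the units of the state.
- arm.get_state(): the state, without advancing time (a new reading comes with each control period).
- get_image(name): name is "side" or "top" or "wrist"; returns (picture, depth): 400x640x3 uint8, blue, green, red; 400x640 float32, m along the optical axis (not along the pixel's ray), 0 where there is no reading.
- calibration(name): a dict with "fovy" (degrees; the focal length in pixels is half the picture's height over the tangent of half this angle, whatever the lens; pixels are square), "cx", "cy" (the principal point, pixels), "world_from_camera" (4x4, takes a point from camera to world coordinates). Camera axes: x right, y down, z forward; pixel columns grow to the right and rows downward; lengths in m; the calibration is good to about 2 mm. A picture is of the moment at which its call begins: read the wrist's pose just before it. calibration takes no time and is no camera call; for the wrist camera it gives the pose at the moment of the call.
- arm.job_done(): hands the job in, once; it reports no verdict.
The state is a dict: "time": time; "joint_pos": joint angles; "joint_vel": joint speeds; "joint_efforts": joint torques, N m; "tool_pos": TCP position; "ee_rot": TCP orientation; "wrist_force": force on the tool from outside, world axes, zero at the start; "torque": the same for the moment, N m; "grip_width": finger opening in m.
Only numpy, scipy, OpenCV 4.12 (cv2) and the standard library are available. Lean on these libraries where they do the work, as an engineer would, in place of code of your own. Each camera call takes 0.05 s, during which the arm holds its last target.

## Task

Set up the drilling jig for the dowel that lies just behind it: push the board in with the fingers until it is fully home against the back fence, then press the raised cam-clamp lever all the way down so that the board is clamped. Then show the driller which bush to use: point at the guide bush whose bore fits that dowel, with the fingertips about two centimetres above its centre, stay there for two seconds and finish while still pointing. Never touch the guide bar or its bushes, do not lift the board, and leave the dowels, sanding block and tape where they lie.

Things in the scene. Friction and masses are not known exactly. Their poses are not given: they have to be found in the camera images.
- drill_jig: Drilling jig fixed to the bench: base 150 (x) x 200 (y) x 12 mm, open towards the robot, a wooden rail (18 mm above the base) along each side and a back fence (24 mm) at the far end. Origin: centre of its underside; +x points into the jig, to the fence, +y left. The board slides on the base between the rails (1.5 mm play a side) until it meets the fence's inner face at x = +57 mm.
- board: Loose oak offcut lying flat in the jig, 90 (x) x 150 (y) x 22 mm, 0.22 kg. Origin: centre of its underside, axes as the jig's. It starts 12 to 30 mm short of the fence; fully home its origin is at x = +12 mm in the jig's frame. Its near edge (x = -45 mm in its own frame) is free to be pushed.
- guide_bar: Aluminium bar 34 (x) x 196 (y) x 10 mm fixed on the jig across the board near the fence, 4 mm above the board, with three steel drill bushes in a row, bores growing from left to right. Origin: centre of its underside, 38 mm above the bench. The bush rims are its highest points, 53 mm above the bench. Not to be touched.
- bush_small (a point): Centre of the mouth (upper rim, 53 mm above the bench) of the left-hand bush, bore 12.5 mm.
- bush_middle (a point): Centre of the mouth (upper rim, 53 mm above the bench) of the middle bush, bore 17.8 mm. The bushes are 38 mm apart.
- bush_large (a point): Centre of the mouth (upper rim, 53 mm above the bench) of the right-hand bush, bore 20.8 mm.
- clamp_lever (a joint): Cam-clamp lever at the jig's left, rad: 0 = handle level, at its stop, cam hard on the board, handle pointing left (jig +y); positive = raised (starts at 0.8 to 1.15). Turns about a level pin along the jig's x at (-14, +58, 52) mm in the jig's frame. Stiff (3 N on the handle, 8 N for the last part, where the cam bears); stays where it is left.
- lever_grip (a point): A point on the centre line of the lever's handle, 75 mm from the pin. The handle is a black round bar 17 mm thick, from 56 to 106 mm from the pin.
- dowel_short: Loose reddish-brown dowel, 20 mm thick, 97 mm long, lying on the bench along its y axis; origin under its middle, on the bench. One of the three dowels lies behind the jig (about 12 cm from its centre, past the fence), the other two more than 30 cm away to the left; which is which varies.
- dowel_medium: Loose reddish-brown painted dowel, 17 mm thick, 132 mm long; origin and axes as the short one.
- dowel_long: Loose bare wooden dowel, 12 mm thick, 160 mm long; origin and axes as the short one.
- sand_block: Loose cork sanding block, 58 x 105 x 34 mm, on the bench to the left of the jig; origin at the centre of its underside. A bystander. Also to the left, cross high: fixed toy-plane stands 0.2 m high (x 0.25 to 0.6, y 0.05 to 0.25) and bottle carriers 0.45 m high (x over 0.7, y over 0.25).
- tape_roll: Loose roll of masking tape lying flat, 98 mm across, 25 mm high, on the bench just to the left of the jig; origin at the centre of its underside. A bystander. Behind the jig's right, fixed: a heat gun in a wire holder 0.22 m high (x over 0.68, y under -0.3).
Mind the look-alikes: they are no part of the job. There is more than one size of the dowel_long; the one meant has the size given above.

How it is judged:
On the way, in this order (a step that is already met when the one before it is completed fails the run):
1. the board is pushed home against the fence while the clamp is still open (x of board in the frame of drill_jig above 0.0095 m and angle between the x axis of board and the x axis of drill_jig, either way round below 0.03 rad and value of joint clamp_lever above 0.5 rad), for 0.2 s.
2. the lever is down and its cam bears on the board, still home (x of board in the frame of drill_jig above 0.0095 m and angle between the x axis of board and the x axis of drill_jig, either way round below 0.03 rad and value of joint clamp_lever below 0.06 rad and contact force between clamp_lever and board above 2 N), for 0.2 s.
3. the fingertips point at the bush that fits the dowel behind the jig and dwell there (((horizontal distance between dowel_short and drill_jig below 0.22 m and horizontal distance between the grasp point and bush_large below 0.014 m and z of the grasp point in the frame of bush_large between 0.02 and 0.07 m) or (horizontal distance between dowel_medium and drill_jig below 0.22 m and horizontal distance between the grasp point and bush_middle below 0.014 m and z of the grasp point in the frame of bush_middle between 0.02 and 0.07 m) or (horizontal distance between dowel_long and drill_jig below 0.22 m and horizontal distance between the grasp point and bush_small below 0.014 m and z of the grasp point in the frame of bush_small between 0.02 and 0.07 m))), for 1.5 s.
At the end, for the whole second after the job is handed in: Board within 2.5 mm of the fence and square to it, lever within 0.06 rad of level, cam pressing on the board (over 2 N), grasp point within 14 mm sideways of the centre of the bush that fits the dowel behind the jig and 20 to 70 mm above its rim (fingertips about 1 to 50 mm above) (all of step 2 and ((horizontal distance between dowel_short and drill_jig below 0.22 m and horizontal distance between the grasp point and bush_large below 0.014 m and z of the grasp point in the frame of bush_large between 0.02 and 0.07 m) or (horizontal distance between dowel_medium and drill_jig below 0.22 m and horizontal distance between the grasp point and bush_middle below 0.014 m and z of the grasp point in the frame of bush_middle between 0.02 and 0.07 m) or (horizontal distance between dowel_long and drill_jig below 0.22 m and horizontal distance between the grasp point and bush_small below 0.014 m and z of the grasp point in the frame of bush_small between 0.02 and 0.07 m)) and linear speed of board below 0.02 m/s); the robot touches nothing.
It fails at once if the guide bar or a bush is touched (contact force between any of the fingers, the arm and guide_bar above 0.5 N).
It fails at once if the board is lifted or tipped (z of board in the frame of drill_jig above 0.02 m or angle between board's own z axis and vertical above 0.15 rad).
It fails at once if a dowel, the sanding block or the tape is moved by more than 2 cm or lifted (distance of any of dowel_short, dowel_medium, dowel_long, sand_block, tape_roll from where it was at the start of the episode above 0.02 m).
It also fails if it takes over 54 s, if anything falls off the work surface, if the arm or the gripper's body presses on something with over 40 N, if the wrist force passes 120 N, or if a joint passes its speed limit or range.

## Working session

There is one attempt and no reset: what is moved stays moved. The work goes in short steps, Python scripts to look and compute and a shell command to move; the robot and the scene stay as the last step left them, time stands still between calls to the robot, and variables do not carry over. Pictures are saved under pics/ and viewed, and the job is handed in when it is done.

```bash
ls; mkdir -p pics; python3 - <<'E'
from cell import arm,get_image,calibration
import cv2,numpy as np
s=arm.get_state();print(s['time'],s['tool_pos'],s['ee_rot'],s['grip_width'])
for n in ['side','top','wrist']:
    c=calibration(n);print(n,c['fovy'],c['cx'],c['cy'],np.round(c['world_from_camera'],3).tolist())
    p,d=get_image(n);cv2.imwrite(f'pics/{n}0.png',p);np.save(f'pics/{n}0.npy',d)
E
```

```text
pics
0.0 [0.24808564 0.57290571 0.202266  ] [-6.37531236e-01 -3.07552392e+00  3.02652751e-03] 0.08538470575905914
side 46.47542466463649 324.45685138504257 203.48567492776223 [[-0.821, -0.359, 0.443, -0.003], [-0.57, 0.488, -0.661, 1.113], [0.021, -0.796, -0.605, 0.882], [0.0, 0.0, 0.0, 1.0]]
top 55.73766172836512 324.0524062655197 207.20349245124407 [[0.139, -0.966, 0.216, 0.354], [-0.99, -0.135, 0.032, 0.2], [-0.002, -0.219, -0.976, 1.157], [0.0, 0.0, 0.0, 1.0]]
wrist 61.54484395522239 325.42520744462774 204.5568894519561 [[0.397, 0.882, 0.254, 0.184], [0.918, -0.381, -0.111, 0.603], [-0.001, 0.277, -0.961, 0.373], [0.0, 0.0, 0.0, 1.0]]
```

View pics/top0.png

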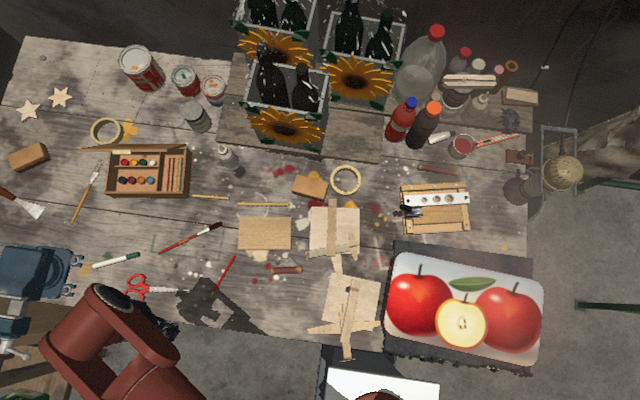

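View pics/side0.png

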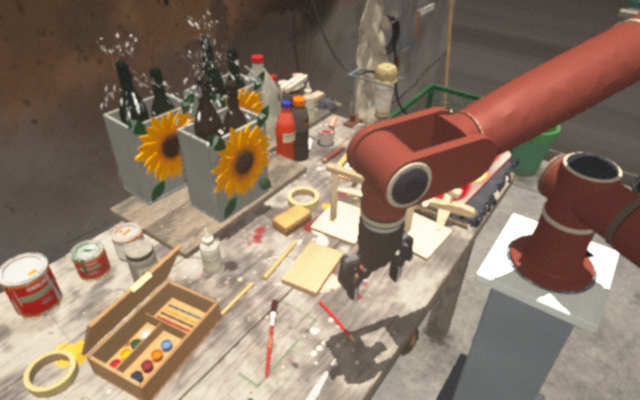

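View pics/wrist0.png

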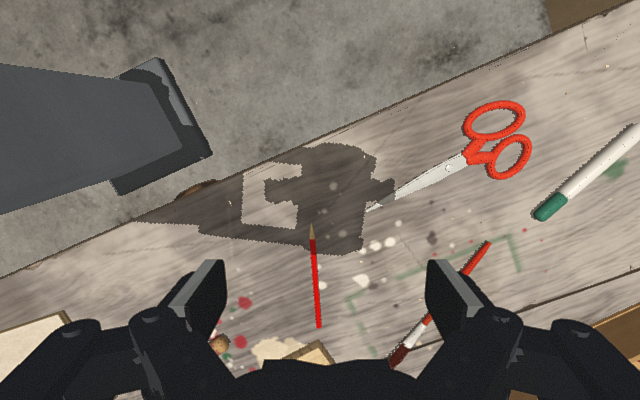

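The top view shows the jig at about (435,208), the reddish dowel behind it at (438,169), and the tape at (345,180). The sanding block is at (309,186), and another reddish dowel is at (287,268). I'll enlarge this area and measure it.

```bash
cat > h.py <<'E'
import numpy as np,cv2
from cell import arm,get_image,calibration
def K(c): 
    f=200/np.tan(np.radians(c['fovy'])/2); return f,c['cx'],c['cy']
def ray(c,u,v,z):
    f,cx,cy=K(c);T=np.array(c['world_from_camera']);d=T[:3,:3]@np.array([(u-cx)/f,(v-cy)/f,1]);o=T[:3,3]
    return o+d*(z-o[2])/d[2]
def cloud(c,D):
    f,cx,cy=K(c);T=np.array(c['world_from_camera']);v,u=np.mgrid[:D.shape[0],:D.shape[1]]
    P=np.stack([(u-cx)/f*D,(v-cy)/f*D,D],-1);return P@T[:3,:3].T+T[:3,3]
def proj(c,p):
    f,cx,cy=K(c);T=np.array(c['world_from_camera']);q=T[:3,:3].T@(np.array(p)-T[:3,3]);return f*q[0]/q[2]+cx,f*q[1]/q[2]+cy
E
python3 - <<'E'
from h import *
p=cv2.imread('pics/top0.png');D=np.load('pics/top0.npy');c=calibration('top')
cv2.imwrite('pics/jigcrop.png',cv2.resize(p[150:250,380:490],None,fx=6,fy=6,interpolation=cv2.INTER_CUBIC)[:600])
h=cv2.cvtColor(p,cv2.COLOR_BGR2HSV)
for (x0,x1,y0,y1) in [(410,465,160,178),(265,305,260,278),(230,295,195,212),(185,235,190,204)]:
    sub=h[y0:y1,x0:x1]
    print(x0,y0,sub[(y1-y0)//2,::5].tolist())
P=cloud(c,D)
for u,v in [(438,169),(435,199),(435,222),(463,215),(345,165),(309,186)]: print(u,v,D[v,u],P[v,u].round(4),ray(c,u,v,.01).round(3))
E
```

```text
410 160 [[15, 42, 147], [16, 42, 134], [13, 125, 86], [6, 107, 93], [6, 113, 108], [8, 117, 116], [7, 105, 122], [8, 96, 119], [11, 73, 108], [14, 57, 120], [16, 37, 145]]
265 260 [[6, 59, 112], [14, 95, 126], [4, 109, 119], [7, 123, 116], [6, 119, 116], [4, 117, 122], [10, 122, 142], [15, 122, 174]]
230 195 [[19, 41, 138], [13, 37, 125], [18, 120, 208], [18, 119, 204], [19, 119, 201], [18, 117, 199], [18, 118, 201], [18, 116, 204], [18, 119, 201], [19, 116, 195], [19, 119, 187], [18, 121, 186], [20, 41, 198]]
185 190 [[15, 126, 73], [18, 36, 86], [14, 58, 83], [18, 100, 122], [18, 109, 169], [19, 118, 184], [18, 120, 209], [18, 121, 205], [18, 120, 194], [15, 41, 123]]
438 169 1.1906341 [ 0.7778 -0.101   0.021 ] [ 0.782 -0.104  0.01 ]
435 199 1.1557142 [ 0.6755 -0.0955  0.0343] [ 0.682 -0.102  0.01 ]
435 222 1.1406441 [ 0.6043 -0.101   0.0337] [ 0.61  -0.107  0.01 ]
463 215 1.1469663 [ 0.638  -0.1839  0.032 ] [ 0.644 -0.191  0.01 ]
345 165 1.1885232 [0.7485 0.1907 0.0263] [0.754 0.191 0.01 ]
309 186 1.1649339 [0.6628 0.2919 0.0348] [0.67  0.294 0.01 ]
```

View pics/jigcrop.png

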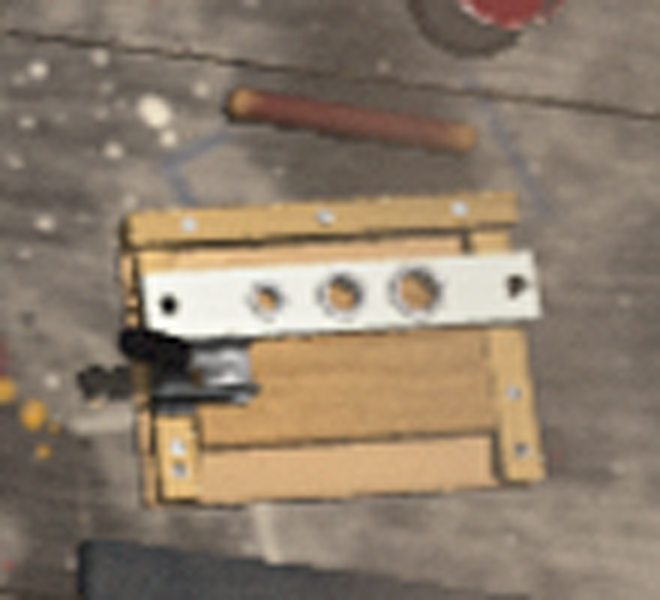

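The jig holds the board about a fence gap short of home. The clamp lever is at crop (150,370), raised, and the bushes are at (266,298), (342,293) and (416,290). The candidates for the dowel behind the jig are the two reddish ones, full px (438,169) and (287,268). I'll measure their lengths.

```bash
python3 - <<'E'
from h import *
p=cv2.imread('pics/top0.png');D=np.load('pics/top0.npy');c=calibration('top')
o=lambda u,v:(380+(u+.5)/6-.5,150+(v+.5)/6-.5)
for z in (.0085,.010):
    a=ray(c,*o(228,100),z);b=ray(c,*o(477,138),z);print('behind',a,b,np.linalg.norm(a-b),(a+b)/2)
cv2.imwrite('pics/dow2.png',cv2.resize(p[255:285,255:320],None,fx=10,fy=10,interpolation=cv2.INTER_CUBIC))
P=cloud(c,D);
# height map near the jig: max z on grid
ok=D>0
for x in np.arange(.3,.85,.05):
    print('%.2f'%x,end=' ')
    for y in np.arange(.3,-.4,-.05):
        m=ok&(abs(P[...,0]-x)<.025)&(abs(P[...,1]-y)<.025)
        print('%5.0f'%(P[...,2][m].max()*1000) if m.any() else '   --',end=' ')
    print()
# jig corners on z=.03ish
for n,(u,v),z in [('railL near',(162,500),.03),('railR near',(545,478),.03),('fenceL',(125,215),.036),('fenceR',(517,195),.036),('bushS',(266,298),.053),('bushM',(342,293),.053),('bushL',(416,290),.053)]:
    print(n,ray(c,*o(u,v),z).round(4))
E
```

```text
behind [ 0.78261569 -0.03916463  0.0085    ] [ 0.77978459 -0.17141458  0.0085    ] 0.132280252001406 [ 0.78120014 -0.10528961  0.0085    ]
behind [ 0.78205602 -0.03885277  0.01      ] [ 0.77922861 -0.17093001  0.01      ] 0.13210750654864856 [ 0.78064231 -0.10489139  0.01      ]
0.30     9     7   164   212   211   149    79    79    79    80    79    79    79    80 
0.35     5     8    16   213   213    74    79    78    79    80    79    79    80    80 
0.40    25   136   137   212   211    17    80    78    79    78    78    81    77    79 
0.45    22   156   200   154     6     5    79    78    79    78    78    80    79    78 
0.50    19    17   201   179    18     7    76    79    79    78    78    77    77    69 
0.55     5    18   202    21    15     6    52    51    51    53    53    52    52    51 
0.60    15    17   200    18    13    41   140    81    40    38    39    13     6     6 
0.65    43    43    28    28     6     5   102    74    57    60    53     7     6     5 
0.70    41    39    31    29     8     7    40    52    57    55    56     7   266   277 
0.75   342   346    71    70    69     7    16    19    40    40    40     8   269   278 
0.80   412   344    71    70    72     6     6    23    21    60    59     6   225   243 
railL near [ 0.5599 -0.02    0.03  ]
railR near [ 0.5977 -0.2093  0.03  ]
fenceL [0.7033 0.0135 0.036 ]
fenceR [ 0.7418 -0.1848  0.036 ]
bushS [ 0.6647 -0.0577  0.053 ]
bushM [ 0.6726 -0.0951  0.053 ]
bushL [ 0.6793 -0.1317  0.053 ]
```

View pics/dow2.png

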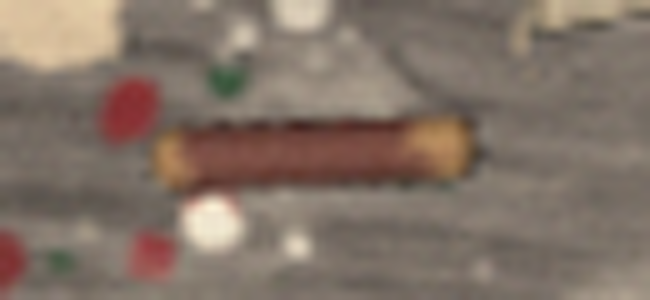

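The dowel behind the jig measures 132 mm, so it is dowel_medium, and its bush is **bush_middle**. The other reddish dowel is about 97 mm long, so it is the short one. The jig is at about (0.650, -0.100) with a yaw of about 0.194 rad. The apple tray in front of it is about 80 mm high. I'll move the wrist camera high over the jig.

```bash
python3 -m creep '[[0,0,0.5,0,0,0],[0,0,0.5,0,0,0],[0,0,0.5,0,0,0],[0.1,-0.3,0.3,0,0,0.01]]' 1 20; python3 -m creep '[[0.23,-0.44,0,0,0,0.01],[0.23,-0.44,0,0,0,0.01],[0.23,-0.44,0,0,0,0.01],[0.23,-0.44,0,0,0,0.01],[0.23,-0.44,0,0,0,0.01]]'; python3 -m creep '[[0.23,-0.44,0,0,0,0.01],[0.23,-0.44,0,0,0,0.01],[0.23,-0.44,0,0,0,0.01],[0.23,-0.44,0,0,0,0.01],[0.23,-0.44,0,0,0,0.01]]'
```

```text
time: 0.48
tool_pos: [0.2514, 0.544, 0.3361]
ee_rot: [-0.582, -3.077, 0.041]
wrist_force: [-0.1, -0.3, 1.0]
grip_width: 0.0389
time: 0.9
tool_pos: [0.3443, 0.3663, 0.3456]
ee_rot: [-0.311, -3.125, 0.021]
wrist_force: [0.5, 0.4, 0.1]
grip_width: -0.0001
time: 1.32
tool_pos: [0.4376, 0.1811, 0.3448]
ee_rot: [0.048, 3.14, -0.02]
wrist_force: [1.0, -0.1, -0.3]
grip_width: 0.0
```

```bash
python3 -m creep '[[0.25,-0.45,0,0,0,0.01],[0.25,-0.45,0,0,0,0.01],[0.25,-0.45,0,0,0,0.01],[0.25,-0.45,0,0,0,0.01]]'; python3 -m creep '[[0.2,-0.45,0,0,0,0.01],[0.2,-0.45,0,0,0,0.01],[0.15,-0.4,0,0,0,0.01],[0.1,-0.3,0,0,0,0],[0,0,0,0,0,0]]'
python3 - <<'E'
from h import *
s=arm.get_state();print(s['time'],s['tool_pos'],s['ee_rot'])
c=calibration('wrist');p,d=get_image('wrist');cv2.imwrite('pics/w1.png',p);np.save('pics/w1.npy',d);np.save('pics/w1c.npy',c,allow_pickle=True)
E
```

```text
time: 1.65
tool_pos: [0.5163, 0.034, 0.3442]
ee_rot: [-0.159, 3.134, -0.019]
wrist_force: [1.6, 0.7, -0.2]
grip_width: 0.0
time: 2.07
tool_pos: [0.5705, -0.1079, 0.3404]
ee_rot: [0.303, -3.126, 0.019]
wrist_force: [-0.8, 0.6, -0.3]
grip_width: -0.0003
2.0667 [ 0.57053853 -0.107875    0.34038453] [ 0.30259345 -3.12638391  0.01859876]
```

View pics/w1.png

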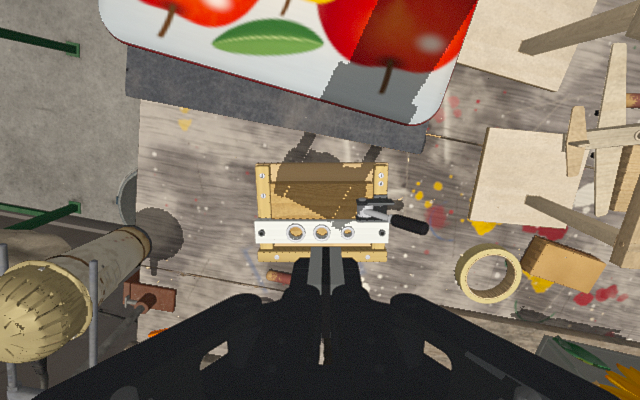

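The wrist view shows the jig with its rails at columns 257 to 388 and its near edge at row 163. The bushes are at (295,232), (322,232) and (348,232), and the lever's black handle is at (410,224). I'll enlarge it and take depth.

```bash
python3 - <<'E'
from h import *
p=cv2.imread('pics/w1.png');cv2.imwrite('pics/w1z.png',cv2.resize(p[145:270,245:435],None,fx=4.2,fy=4.2,interpolation=cv2.INTER_CUBIC))
c=np.load('pics/w1c.npy',allow_pickle=True).item();D=np.load('pics/w1.npy');P=cloud(c,D)
for n,u,v in [('tray edge',280,130),('traytop',250,60),('board',320,195),('board2',300,210),('base',320,168),('bar',275,232),('railR',263,190),('handle',410,224),('pivot',370,210),('fence',275,257)]:
    print(n,P[v-1:v+2,u-1:u+2].reshape(-1,3).mean(0).round(4))
m=(D>0)&(P[...,2]>.06)&(P[...,2]<.1)&(P[...,0]>.45)&(P[...,1]<.03)&(P[...,1]>-.3)
v,u=np.nonzero(m&(np.arange(400)[:,None]<140))
Q=P[v,u]
for y in np.arange(-.3,.05,.05):
    k=abs(Q[:,1]-y)<.02
    if k.any(): print('tray max x at y',round(y,2),Q[k,0].max().round(3),Q[k,2].max().round(3))
E
```

```text
tray edge [ 0.5464 -0.1836  0.0007]
traytop [ 0.4652 -0.2226  0.0741]
board [ 0.6243 -0.1071  0.0341]
board2 [ 0.6524 -0.132   0.0349]
base [ 0.5888 -0.1145  0.0125]
bar [ 0.6887 -0.1618  0.0485]
railR [ 0.6342 -0.1909  0.0305]
handle [0.6156 0.0052 0.1238]
pivot [ 0.6241 -0.0356  0.0643]
fence [ 0.7339 -0.1567  0.037 ]
tray max x at y -0.3 0.483 0.076
tray max x at y -0.25 0.487 0.076
tray max x at y -0.2 0.491 0.076
tray max x at y -0.15 0.495 0.077
tray max x at y -0.1 0.499 0.076
tray max x at y -0.05 0.503 0.076
tray max x at y -0.0 0.504 0.076
```

View pics/w1z.png

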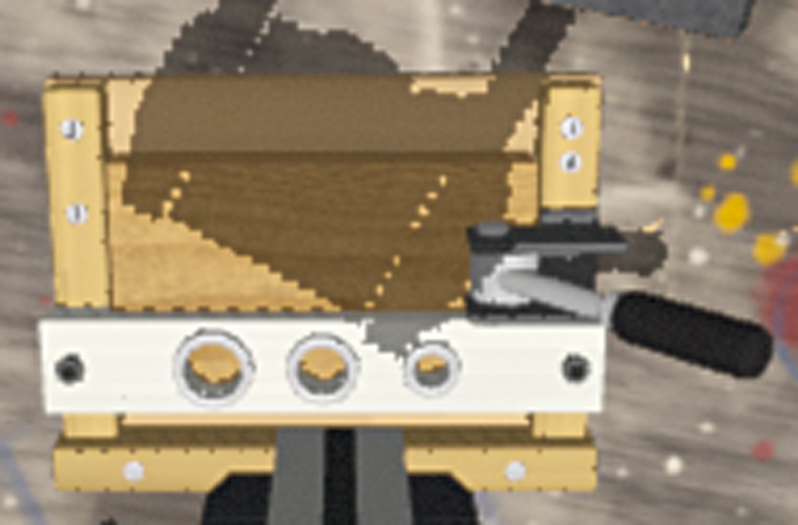

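```bash
python3 - <<'E'
from h import *
c=np.load('pics/w1c.npy',allow_pickle=True).item();D=np.load('pics/w1.npy');P=cloud(c,D)
o=lambda u,v:(245+(u+.5)/4.2-.5,145+(v+.5)/4.2-.5)
yaw=.194
R={}
for n,(u,v),z in [('bushL',(213,367),.053),('bushM',(322,367),.053),('bushS',(433,367),.053),('railRnear',(45,84),.03),('railLnear',(601,77),.03),('fenceRfar',(55,490),.036),('fenceLfar',(597,487),.036),('boardR',(112,159),.034),('boardL',(537,156),.034),('boardRb',(112,152),.012)]:
    R[n]=ray(c,*o(u,v),z)
for a,b in [('bushL','bushS'),('railRnear','railLnear'),('fenceRfar','fenceLfar'),('boardR','boardL')]:
    d=R[b]-R[a];print(a,'yaw',np.arctan2(-d[0],d[1]).round(4),'len',np.linalg.norm(d).round(4))
x=np.array([np.cos(yaw),np.sin(yaw),0]);y=np.array([-x[1],x[0],0])
C=(R['railRnear']+R['railLnear']+R['fenceRfar']+R['fenceLfar'])/4;C[2]=0;print('C',C)
for n in R: print(n,R[n].round(4),'jig',((R[n]-C)@x).round(4),((R[n]-C)@y).round(4))
# bushM from top too
# handle: dark points in front, z>.07
h=cv2.imread('pics/w1.png').max(2)
m=np.zeros(D.shape,bool);m[205:245,390:432]=1
m&=(D>0)&(P[...,2]>.06)&(h<70);Q=P[m]-C
J=np.c_[Q@x,Q@y,Q[:,2]];print(len(J),J.mean(0).round(4),J.min(0).round(4),J.max(0).round(4))
u,s,vt=np.linalg.svd(J-J.mean(0));print(vt[0].round(3),'angle',np.arctan2(vt[0][2],vt[0][1]))
print('angle pin', np.arctan2(J[:,2].mean()-.052,J[:,1].mean()-.058))
E
```

```text
bushL yaw 0.1979 len 0.0762
railRnear yaw 0.208 len 0.1908
fenceRfar yaw 0.2051 len 0.1997
boardR yaw 0.2032 len 0.1468
C [ 0.65297399 -0.09909314  0.        ]
bushL [ 0.681  -0.1323  0.053 ] jig 0.0211 -0.038
bushM [ 0.6736 -0.0953  0.053 ] jig 0.021 -0.0002
bushS [ 0.666  -0.0576  0.053 ] jig 0.0208 0.0382
railRnear [ 0.5991 -0.2073  0.03  ] jig -0.0737 -0.0957
railLnear [ 0.5597 -0.0206  0.03  ] jig -0.0764 0.095
fenceRfar [ 0.7469 -0.182   0.036 ] jig 0.0762 -0.0995
fenceLfar [0.7062 0.0135 0.036 ] jig 0.0739 0.1002
boardR [ 0.6197 -0.1802  0.034 ] jig -0.0483 -0.0731
boardL [ 0.5901 -0.0363  0.034 ] jig -0.0496 0.0737
boardRb [ 0.6226 -0.1834  0.012 ] jig -0.0461 -0.0769
463 [-0.0154  0.1094  0.121 ] [-0.0219  0.0903  0.0997] [-0.0067  0.1302  0.1366]
[0.016 0.701 0.713] angle 0.794378416733904
angle pin 0.9303112575811758
```

The two views agree. bush_middle is at (0.673, -0.095), the jig yaw is about 0.20, and the board's near edge is at jig x of about -49 mm, which leaves about 16 mm to push. The lever is at about 0.93 rad. I'll lower the shut fingers in front of the board.

```bash
python3 -m creep '[[-0.04,-0.05,-0.5,0,0,0.002],[0,-0.05,-0.5,0,0,0],[0,0,-0.5,0,0,0],[0,0,-0.5,0,0,0],[0,0,-0.5,0,0,0]]'; python3 -m creep '[[0,0,-0.5,0,0,0],[0,0,-0.4,0,0,0],[0,0,-0.2,0,0,0],[0,0,0,0,0,0]]'
```

```text
time: 2.53
tool_pos: [0.5721, -0.1123, 0.1495]
ee_rot: [-0.315, 3.1, -0.03]
wrist_force: [0.6, -0.3, -0.3]
grip_width: -0.0002
time: 2.87
tool_pos: [0.5626, -0.1037, 0.0467]
ee_rot: [-0.324, 3.115, -0.016]
wrist_force: [-1.4, 0.2, 0.2]
grip_width: -0.0001
```

```bash
python3 -m creep '[[0.04,-0.2,-0.15,0,0,0],[0,0,-0.15,0,0,0],[0,0,0,0,0,0]]'
python3 - <<'E'
from h import *
p,d=get_image('wrist');cv2.imwrite('pics/w2.png',p)
E
```

```text
time: 3.12
tool_pos: [0.5656, -0.1164, 0.023]
ee_rot: [-0.33, 3.115, -0.013]
wrist_force: [-0.3, 0.1, 0.2]
grip_width: -0.0002
```

View pics/w2.png

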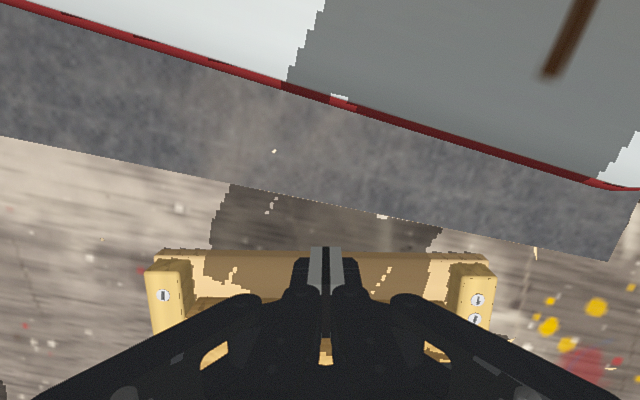

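The shut fingertips sit between the rails (at columns 185 and 460), in front of the board's near edge. I'll push along jig +x.

```bash
python3 -m creep '[[0.12,0.02,-0.03,0,0,0],[0.12,0.02,0,0,0,0],[0.06,0.01,0,0,0,0],[0.06,0.01,0,0,0,0]]';python3 -m creep '[[0.05,0.01,0,0,0,0],[0.05,0.01,0,0,0,0],[0.05,0.01,0,0,0,0]]'
```

```text
time: 3.5
tool_pos: [0.6012, -0.1106, 0.0276]
ee_rot: [-0.33, 3.105, -0.019]
wrist_force: [0.1, -0.1, -0.8]
grip_width: 0.0002
time: 3.75
tool_pos: [0.6169, -0.1079, 0.0298]
ee_rot: [-0.331, 3.101, -0.022]
wrist_force: [0.0, 0.6, -0.1]
grip_width: 0.0001
```

```bash

python3 - <<'E'
from h import *
p,d=get_image('wrist');cv2.imwrite('pics/w3.png',p)
p,d=get_image('top');cv2.imwrite('pics/t3.png',cv2.resize(p[150:250,380:490],None,fx=6,fy=6,interpolation=cv2.INTER_CUBIC))
E
```

```text
(no output)
```

View pics/w3.png

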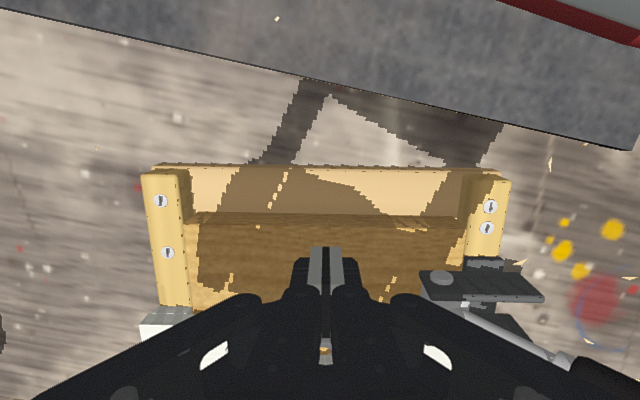

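View pics/t3.png

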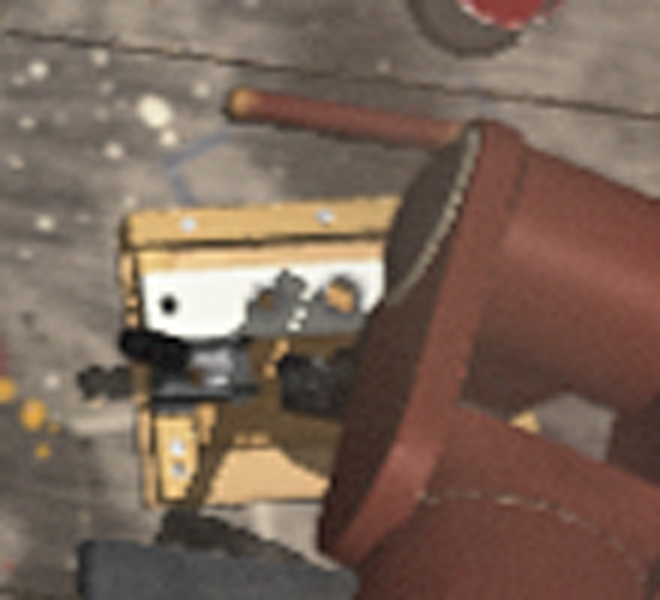

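```bash

python3 - <<'E'
from h import *
s=arm.get_state();print({k:np.round(v,4) for k,v in s.items()})
c=calibration('wrist');p,D=get_image('wrist');P=cloud(c,D)
print(proj(c,s['tool_pos']))
for v in (190,212,216,225,240,246,250,254,258,262,270,280): print(v,P[v,316].round(4),P[v,334].round(4),P[v,250].round(4))
E
```

```text
{'time': np.float64(3.85), 'joint_pos': array([-0.2899,  0.2014,  1.7565, -0.0043,  1.1574, -2.0722]), 'joint_vel': array([-0.0051, -0.0081,  0.0214, -0.0048,  0.0073, -0.0029]), 'joint_efforts': array([ 1.58500e-01, -4.13568e+01, -3.28767e+01,  1.11000e-02,
       -1.03300e-01,  2.00000e-02]), 'tool_pos': array([ 0.6169, -0.1079,  0.0297]), 'ee_rot': array([-0.3318,  3.1011, -0.0216]), 'wrist_force': array([-0.1848, -0.1758,  0.7503]), 'torque': array([-0.0366,  0.016 ,  0.0153]), 'grip_width': np.float64(-0.0002)}
(np.float64(322.004807994157), np.float64(240.3748762368151))
190 [ 0.5945 -0.1167  0.0124] [ 0.5921 -0.1066  0.013 ] [ 0.6024 -0.1537  0.0133]
212 [ 0.6072 -0.114   0.0133] [ 0.6053 -0.1036  0.0121] [ 0.6156 -0.1517  0.0134]
216 [ 0.6076 -0.1136  0.019 ] [ 0.6058 -0.1036  0.0177] [ 0.6148 -0.1499  0.0215]
225 [ 0.6078 -0.113   0.0325] [ 0.6055 -0.1038  0.0332] [ 0.6152 -0.1471  0.0332]
240 [ 0.615  -0.1114  0.0353] [ 0.6132 -0.102   0.0346] [ 0.6227 -0.1456  0.0352]
246 [ 0.6193 -0.1106  0.0334] [ 0.6168 -0.1012  0.0342] [ 0.6268 -0.1452  0.034 ]
250 [ 0.6064 -0.1118  0.066 ] [ 0.6048 -0.1042  0.0658] [ 0.6289 -0.1448  0.0344]
254 [ 0.6062 -0.1117  0.0702] [ 0.6043 -0.1043  0.0707] [ 0.631  -0.1444  0.0348]
258 [ 0.6066 -0.1115  0.0731] [ 0.6043 -0.1044  0.0745] [ 0.6333 -0.1441  0.0349]
262 [ 0.6064 -0.1114  0.0771] [ 0.6042 -0.1045  0.0783] [ 0.6362 -0.1438  0.0341]
270 [ 0.606  -0.1111  0.0843] [ 0.5444 -0.1189  0.199 ] [ 0.6401 -0.1429  0.0355]
280 [ 0.6058 -0.1108  0.092 ] [ 0.604  -0.1046  0.0926] [ 0.6467 -0.1421  0.0348]
```

```bash

python3 - <<'E'
from h import *
s=arm.get_state()
c=calibration('side');p,D=get_image('side');u,v=proj(c,s['tool_pos']);print(u,v)
cv2.imwrite('pics/s4.png',p)
q=p.copy();cv2.circle(q,(int(u),int(v)),2,(0,255,0),1)
u,v=int(u),int(v);cv2.imwrite('pics/s4z.png',cv2.resize(q[max(0,v-60):v+40,max(0,u-60):u+60],None,fx=6,fy=6,interpolation=cv2.INTER_CUBIC))
c=calibration('wrist');p,D=get_image('wrist');cv2.imwrite('pics/w4z.png',cv2.resize(p[200:300,260:390],None,fx=6,fy=6,interpolation=cv2.INTER_CUBIC))
E
```

```text
374.0029072402808 162.83800445931448
```

View pics/s4z.png

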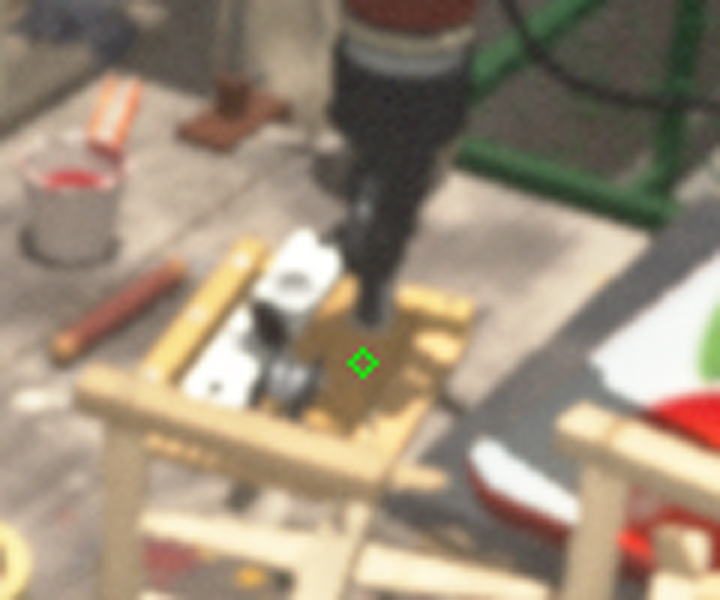

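View pics/w4z.png

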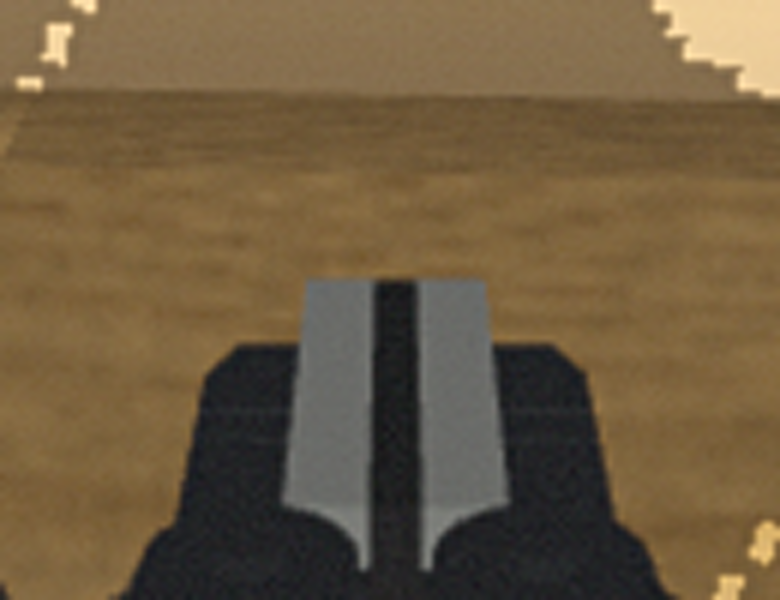

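```bash
cat >> h.py <<'E'
def jig(p,C=(0.6525,-.099),yaw=.2):
    d=np.array(p[:2])-C;return d[0]*np.cos(yaw)+d[1]*np.sin(yaw),-d[0]*np.sin(yaw)+d[1]*np.cos(yaw)
def tip():
    c=calibration('wrist');p,D=get_image('wrist');P=cloud(c,D);s=arm.get_state()
    b=p.astype(int);
    m=(b.min(2)>80)&(b.max(2)-b.min(2)<25)&(D>0)&(D<.18);m[:, :290]=0;m[:,365:]=0;m[:235]=0
    v,u=np.nonzero(m)
    t=v.min();Q=P[t+1:t+3,:][m[t+1:t+3,:]]
    print('toprow',t,'D',D[t:t+3][m[t:t+3]].mean().round(4),'tip near edge',Q.mean(0).round(4),'tool',np.round(s['tool_pos'],4),'jig',np.round(jig(s['tool_pos']),4),s['time'])
    return c,p,D,P
E
python3 - <<'E'
from h import *
c,p,D,P=tip()
print(D[244:262:2,314].round(4))
c=calibration('side')
a=ray(c,376,156.2,.0);b=ray(c,376,156.2,.1)
t=(.617-a[0])/(b[0]-a[0]);print(a+(b-a)*t); t=(-.108-a[1])/(b[1]-a[1]);print(a+(b-a)*t)
E
```

```text
toprow 247 D 0.1474 tip near edge [ 0.6043 -0.1079  0.0639] tool [ 0.6156 -0.108   0.0291] jig [-0.038  -0.0014] 4.05
[0.1775 0.1793 0.1465 0.1453 0.1431 0.1426 0.1388 0.1376 0.1363]
[ 0.617      -0.11925697  0.05018294]
[ 0.61133992 -0.108       0.05777965]
```

Two views put the real fingertips at z of about 0.06, while the reported TCP z is 0.029. That explains why the fingers passed over the board instead of pushing it. I'll back out, straighten the tool, and descend with the images and force as the guide.

```bash
python3 -m creep '[[-0.2,-0.04,0,0,0,0],[-0.2,-0.04,0,0,0,0],[-0.2,-0.04,0,0,0,0],[0,0,0,0,0,0]]'
python3 - <<'E'
from h import *
from scipy.spatial.transform import Rotation as R
c,p,D,P=tip();cv2.imwrite('pics/w5.png',p)
m=R.from_rotvec(arm.get_state()['ee_rot']).as_matrix();print(m.round(3))
E
```

```text
time: 4.38
tool_pos: [0.5652, -0.1178, 0.0284]
ee_rot: [-0.331, 3.104, -0.02]
wrist_force: [0.1, 0.1, -0.7]
grip_width: 0.0001
toprow 247 D 0.1475 tip near edge [ 0.5538 -0.1177  0.063 ] tool [ 0.5665 -0.1178  0.0288] jig [-0.088  -0.0013] 4.4333
[[-0.977 -0.211  0.023]
 [-0.211  0.977 -0.011]
 [-0.02  -0.015 -1.   ]]
```

View pics/w5.png

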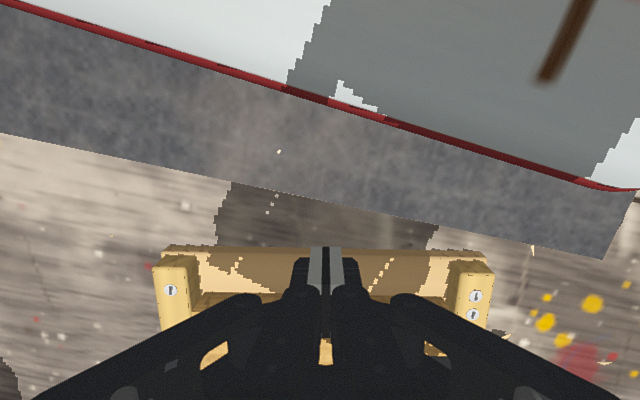

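```bash
python3 -m creep '[[0,0,-0.15,0.003,0.007,0],[0,0,-0.1,0,0,0],[0,0,-0.05,0,0,0],[0,0,0,0,0,0]]'
python3 - <<'E'
from h import *
c,p,D,P=tip()
E
```

```text
time: 4.77
tool_pos: [0.569, -0.1181, 0.0051]
ee_rot: [-0.332, 3.119, -0.004]
wrist_force: [-0.3, -0.2, 0.6]
grip_width: 0.0001
toprow 247 D 0.1476 tip near edge [ 0.5583 -0.1183  0.0398] tool [ 0.5692 -0.1181  0.0054] jig [-0.0854 -0.0022] 4.8167
```

The reported TCP is now 7 mm below the base surface with no contact force, so the offset is real: tip z ≈ reported z + 0.034. I'll lower another 18 mm and push.

```bash
python3 -m creep '[[0,0,-0.12,0,0,0],[0,0,-0.08,0,0,0],[0,0,-0.03,0,0,0],[0,0,0,0,0,0]]'
python3 - <<'E'
from h import *
c,p,D,P=tip()
E
```

```text
time: 5.15
tool_pos: [0.5703, -0.1179, -0.0141]
ee_rot: [-0.333, 3.117, -0.006]
wrist_force: [0.5, 0.2, 0.2]
grip_width: -0.0
toprow 235 D 0.1672 tip near edge [ 5.618e-01 -1.169e-01  4.000e-04] tool [ 0.5703 -0.1179 -0.0139] jig [-0.0843 -0.0022] 5.2
```

```bash
python3 -m creep '[[0.12,0.025,0,0,0,0],[0.06,0.012,0,0,0,0],[0,0,0,0,0,0]]';python3 -m creep '[[0.06,0.012,0,0,0,0],[0.06,0.012,0,0,0,0],[0,0,0,0,0,0]]'
```

```text
time: 5.45
tool_pos: [0.5864, -0.1148, -0.0134]
ee_rot: [-0.332, 3.116, -0.006]
wrist_force: [-0.4, -0.1, 0.3]
grip_width: 0.0001
time: 5.7
tool_pos: [0.5981, -0.1128, -0.0126]
ee_rot: [-0.332, 3.114, -0.007]
wrist_force: [-0.5, 0.4, 0.8]
grip_width: 0.0003
```

```bash
python3 -m creep '[[0.05,0.01,-0.01,0,0,0],[0.05,0.01,-0.01,0,0,0],[0,0,0,0,0,0]]';python3 -m creep '[[0.04,0.01,0,0,0,0],[0,0,0,0,0,0]]'
python3 - <<'E'
from h import *
c,p,D,P=tip();cv2.imwrite('pics/w6.png',p)
E
```

```text
time: 5.95
tool_pos: [0.6069, -0.1111, -0.0141]
ee_rot: [-0.333, 3.115, -0.008]
wrist_force: [-0.3, -0.3, 0.0]
grip_width: -0.0001
time: 6.12
tool_pos: [0.6103, -0.1102, -0.0143]
ee_rot: [-0.333, 3.115, -0.007]
wrist_force: [0.9, -0.3, 0.1]
grip_width: -0.0002
toprow 247 D 0.1475 tip near edge [ 0.5994 -0.1104  0.0206] tool [ 0.61   -0.1102 -0.0144] jig [-0.0438 -0.0026] 6.1667
```

View pics/w6.png

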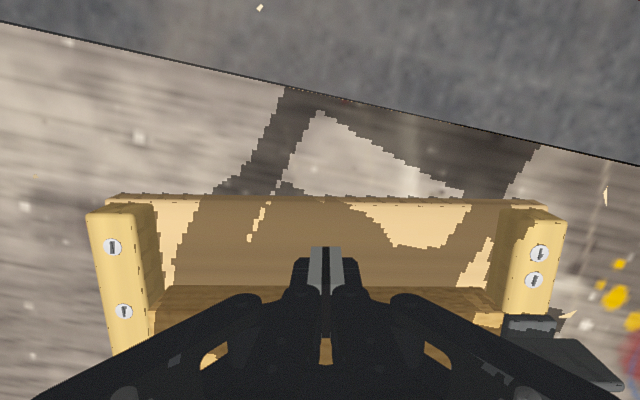

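```bash
for i in 1; do python3 -m creep '[[0.03,0.006,0,0,0,0],[0,0,0,0,0,0]]';python3 -m creep '[[0.03,0.006,0,0,0,0],[0,0,0,0,0,0]]'; done
```

```text
time: 6.33
tool_pos: [0.6111, -0.1097, -0.0147]
ee_rot: [-0.334, 3.119, -0.006]
wrist_force: [0.1, -0.2, 0.6]
grip_width: -0.0002
time: 6.5
tool_pos: [0.6106, -0.1098, -0.015]
ee_rot: [0.334, -3.12, 0.006]
wrist_force: [0.6, 0.1, -0.2]
grip_width: -0.0004
```

```bash
python3 - <<'E'
from h import *
c,p,D,P=tip();cv2.imwrite('pics/w7.png',p)
for col in (180,230,270,380,430,480): 
    z=P[200:330,col,2]; r=np.nonzero(z>.025)[0]; print(col,200+r[0],P[200+r[0]+3,col].round(4),np.round(jig(P[200+r[0]+3,col]),4))
E
```

```text
toprow 247 D 0.1476 tip near edge [ 0.6001 -0.11    0.02  ] tool [ 0.6109 -0.1098 -0.0151] jig [-0.0429 -0.0023] 6.55
180 298 [ 0.6345 -0.1672  0.0274] [-0.0312 -0.0632]
230 297 [ 0.6061 -0.1396  0.0619] [-0.0535 -0.0306]
270 300 [ 0.6084 -0.1273  0.0559] [-0.0489 -0.019 ]
380 301 [ 0.6005 -0.091   0.0564] [-0.0494  0.0182]
430 301 [ 0.5925 -0.0784  0.0644] [-0.0547  0.0321]
480 303 [ 0.6087 -0.0397  0.028 ] [-0.0312  0.0668]
```

The board stopped moving. Its near edge is at jig x ≈ -31 mm on both sides (nominal home is -33), so it is square and home within measurement error. One firmer push will confirm it by force.

```bash
python3 -m creep '[[0.06,0.012,0,0,0,0],[0.06,0.012,0,0,0,0],[0.06,0.012,0,0,0,0],[0.06,0.012,0,0,0,0]]'; python3 -m creep '[[0,0,0,0,0,0],[0,0,0,0,0,0],[0,0,0,0,0,0]]'
```

```text
time: 6.88
tool_pos: [0.6085, -0.11, -0.0152]
ee_rot: [0.332, -3.064, 0.005]
wrist_force: [-20.6, -3.3, 14.8]
grip_width: -0.0
time: 7.13
tool_pos: [0.6082, -0.1104, -0.015]
ee_rot: [0.331, -3.063, 0.005]
wrist_force: [-1.4, -0.5, 0.7]
grip_width: -0.0001
```

There is 21 N of resistance and no motion, so the board is home. I'll retreat and lift, then level the tool.

```bash
python3 -m creep '[[-0.15,-0.03,0,0,0,0],[-0.15,-0.03,0,0,0,0],[-0.1,-0.02,0.2,0,0,0],[0,0,0.5,0,0,0],[0,0,0.5,0,0,0]]'; python3 -m creep '[[0,0,0.5,0,0,0],[0,0,0.5,0,0,0],[0,0,0.2,0,0,0],[0,0,0,0,0,0]]'
cat >> h.py <<'E'
def level(yaw=.2):
    from scipy.spatial.transform import Rotation as R
    r=R.from_rotvec(arm.get_state()['ee_rot'])
    c,s_=np.cos(yaw),np.sin(yaw);T=R.from_matrix(np.array([[-c,-s_,0],[-s_,c,0],[0,0,-1]]))
    print('turn units',((T*r.inv()).as_rotvec()/np.pi).round(4))
E
python3 - <<'E'
from h import *
level()
c=calibration('wrist');p,D=get_image('wrist');cv2.imwrite('pics/w8.png',p);np.save('pics/w8.npy',D);np.save('pics/w8c.npy',c,allow_pickle=True)
E
```

```text
time: 7.55
tool_pos: [0.5697, -0.1133, 0.0721]
ee_rot: [0.331, -3.052, -0.009]
wrist_force: [0.8, 0.2, 0.5]
grip_width: -0.0002
time: 7.88
tool_pos: [0.5748, -0.1134, 0.1817]
ee_rot: [0.334, -3.069, -0.0]
wrist_force: [0.4, 0.7, 0.7]
grip_width: 0.0003
turn units [ 0.0016 -0.0171 -0.0054]
```

View pics/w8.png

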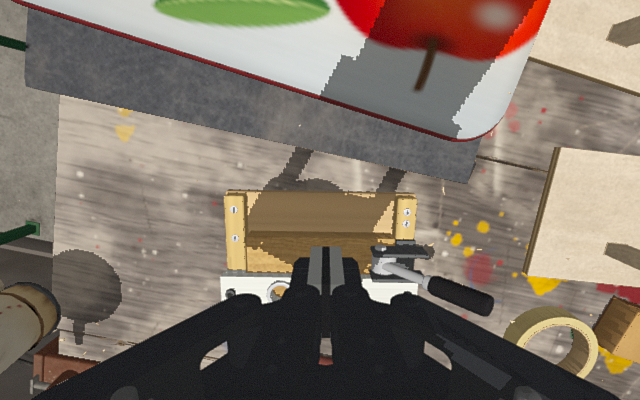

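```bash
python3 - <<'E'
from h import *
p=cv2.imread('pics/w8.png');c=np.load('pics/w8c.npy',allow_pickle=True).item();D=np.load('pics/w8.npy');P=cloud(c,D)
for col in (255,275,295,350,370,385):
    z=P[195:265,col,2]; r=195+np.nonzero(z>.028)[0][0]; print(col,r,np.round(jig(ray(c,col,r,.034)),4),np.round(jig(P[r+2,col]),4))
m=np.zeros(D.shape,bool);m[265:320,425:498]=1
m&=(D>0)&(p.max(2)<70)&(P[...,2]>.06);Q=P[m]
J=np.array([(*jig(q),q[2]) for q in Q]);print(len(J),J.mean(0).round(4),J.min(0).round(4),J.max(0).round(4))
print('angle',np.arctan2(J[:,2].mean()-.052,J[:,1].mean()-.058))
E
```

```text
255 235 [-0.0325 -0.0657] [-0.0302 -0.0659]
275 235 [-0.0328 -0.0457] [-0.0307 -0.0457]
295 236 [-0.0321 -0.0256] [-0.0303 -0.0256]
350 236 [-0.0329  0.0297] [-0.031   0.0297]
370 236 [-0.0332  0.0498] [-0.0308  0.0501]
385 237 [-0.0324  0.065 ] [-0.0304  0.0651]
1812 [-0.0321  0.0913  0.1551] [-0.0875  0.031   0.0967] [-0.0052  0.1293  0.2707]
angle 1.2580582381194452
```

The board's near edge is at -32.5 mm across its full width, so it is home and square. I'll move above the lever handle.

```bash
python3 -m creep '[[0.18,0.48,0,0.001,-0.009,-0.003],[0.18,0.48,0,0.001,-0.008,-0.002],[0.18,0.48,0,0,0,0],[0,0,0,0,0,0]]'
python3 - <<'E'
from h import *
level()
c,p,D,P=tip();cv2.imwrite('pics/w9.png',p)
E
```

```text
time: 8.27
tool_pos: [0.6176, 0.0043, 0.1736]
ee_rot: [0.303, -3.125, -0.006]
wrist_force: [-0.9, -0.4, 0.0]
grip_width: 0.0002
turn units [-0.0012 -0.0008  0.002 ]
toprow 247 D 0.1477 tip near edge [0.6071 0.004  0.2084] tool [0.6164 0.0018 0.1726] jig [-0.0153  0.1059] 8.3167
```

View pics/w9.png

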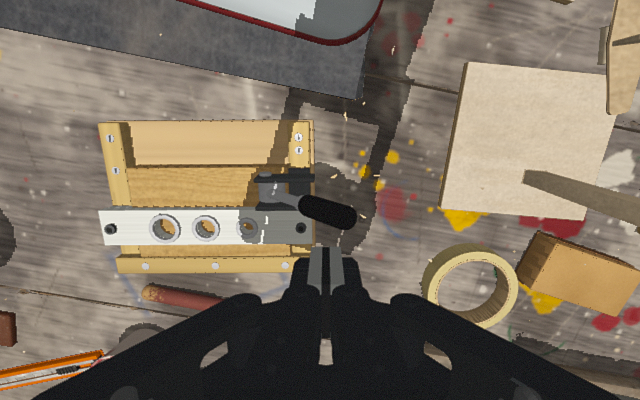

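The fingers are over the handle, which is at (330,210), with clear space all round. I'll measure the handle.

```bash
python3 - <<'E'
from h import *
c=calibration('wrist');p,D=get_image('wrist');P=cloud(c,D)
m=np.zeros(D.shape,bool);m[190:235,297:360]=1
m&=(D>0)&(p.max(2)<70)&(P[...,2]>.07)
J=np.array([(*jig(q),q[2]) for q in P[m]]);print(len(J),J.mean(0).round(4),J.min(0).round(4),J.max(0).round(4))
for y in np.arange(.08,.135,.01):
    k=abs(J[:,1]-y)<.003
    if k.any(): print(round(y,3),'top z',J[k,2].max().round(4),'x',J[k,0].min().round(4),J[k,0].max().round(4))
E
```

```text
1336 [-0.0143  0.1113  0.122 ] [-0.0208  0.0894  0.0972] [-0.0045  0.1309  0.1377]
0.09 top z 0.1069 x -0.019 -0.0072
0.1 top z 0.119 x -0.0206 -0.0049
0.11 top z 0.1295 x -0.0206 -0.0047
0.12 top z 0.1377 x -0.0208 -0.0046
0.13 top z 0.1323 x -0.0194 -0.005
```

```bash
python3 -m creep '[[0,0.02,-0.4,0,0,0],[0,0,-0.3,0,0,0],[0,0,0,0,0,0]]'; python3 -m creep '[[0,0.02,-0.12,0,0,0],[-0.005,0.02,-0.1,0,0,0],[-0.005,0.02,-0.1,0,0,0],[-0.005,0.025,-0.1,0,0,0]]'
python3 - <<'E'
from h import *
print(jig(arm.get_state()['tool_pos']));level()
E
```

```text
time: 8.62
tool_pos: [0.6154, -0.0002, 0.1127]
ee_rot: [0.298, -3.121, -0.0]
wrist_force: [-1.0, -0.0, -1.1]
grip_width: 0.0001
time: 8.95
tool_pos: [0.6158, 0.0031, 0.0793]
ee_rot: [0.291, -3.126, 0.003]
wrist_force: [-0.4, -1.3, 4.0]
grip_width: 0.0001
(np.float64(-0.01571905220625496), np.float64(0.10735106481236857))
turn units [ 0.0007 -0.0007  0.0046]
```

```bash
python3 -m creep '[[-0.008,0.05,-0.1,0,0,0.002],[-0.008,0.05,-0.1,0,0,0],[-0.008,0.05,-0.1,0,0,0],[-0.008,0.05,-0.1,0,0,0]]'; 
python3 - <<'E'
from h import *
print(jig(arm.get_state()['tool_pos']));level()
p,D=get_image('wrist');cv2.imwrite('pics/w10.png',p)
E
```

```text
time: 9.28
tool_pos: [0.6149, 0.0191, 0.0478]
ee_rot: [-0.301, 3.125, -0.006]
wrist_force: [-0.5, -2.7, 2.7]
grip_width: 0.0002
(np.float64(-0.013376853961050695), np.float64(0.12324821062474338))
turn units [0.0013 0.0007 0.0026]
```

View pics/w10.png

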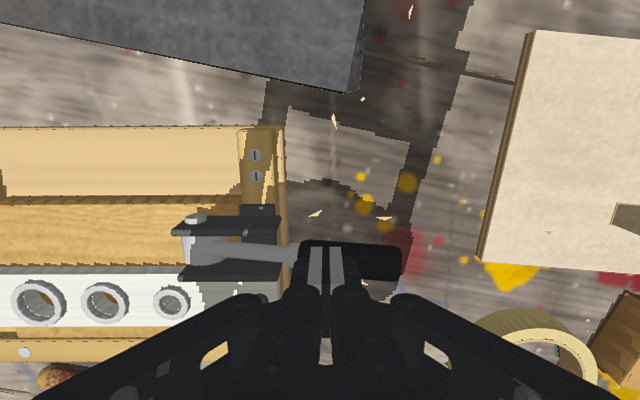

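The fingertips at (326,247) are pressing squarely on the black handle, and the lever is well down. I'll continue.

```bash
python3 -m creep '[[-0.005,0.03,-0.1,0,0,0],[-0.005,0.03,-0.1,0,0,0],[-0.005,0.02,-0.1,0,0,0]]'; python3 -m creep '[[0,0,-0.1,0,0,0],[0,0,-0.1,0,0,0],[0,0,-0.1,0,0,0]]'
python3 - <<'E'
from h import *
print(jig(arm.get_state()['tool_pos']));level()
E
```

```text
time: 9.58
tool_pos: [0.6154, 0.024, 0.0306]
ee_rot: [-0.305, 3.126, -0.017]
wrist_force: [-35.1, -7.8, 75.3]
grip_width: -0.0
time: 9.83
tool_pos: [0.615, 0.0237, 0.0313]
ee_rot: [0.307, -3.112, 0.02]
wrist_force: [-23.8, -0.5, 43.5]
grip_width: -0.0001
(np.float64(-0.012418869329178763), np.float64(0.12769845562072035))
turn units [ 0.0045 -0.0042  0.0011]
```

Force rose to 75 N, so the lever is at its stop. I'll ease off straight up and look.

```bash
python3 -m creep '[[0,0,0.05,0,0,0],[0,0,0.1,0.004,-0.004,0],[0,0,0.4,0,0,0],[0,0,0.5,0,0,0],[0,0,0.5,0,0,0]]'
python3 -m creep '[[0,-0.1,0.4,0,0,0],[0,0,0,0,0,0]]'
python3 - <<'E'
from h import *
level()
c=calibration('wrist');p,D=get_image('wrist');P=cloud(c,D);cv2.imwrite('pics/w11.png',p);np.save('pics/w11.npy',D);np.save('pics/w11c.npy',c,allow_pickle=True)
q,_=get_image('side');cv2.imwrite('pics/s11z.png',cv2.resize(q[120:200,300:420],None,fx=6,fy=6,interpolation=cv2.INTER_CUBIC))
E
```

```text
time: 10.25
tool_pos: [0.6064, 0.027, 0.1483]
ee_rot: [0.308, -3.107, -0.012]
wrist_force: [0.0, 0.0, 0.8]
grip_width: 0.0
time: 10.42
tool_pos: [0.6098, 0.0197, 0.1892]
ee_rot: [0.312, -3.12, -0.013]
wrist_force: [0.6, 0.5, 2.1]
grip_width: -0.0
turn units [-0.0023 -0.0022  0.0002]
```

View pics/w11.png

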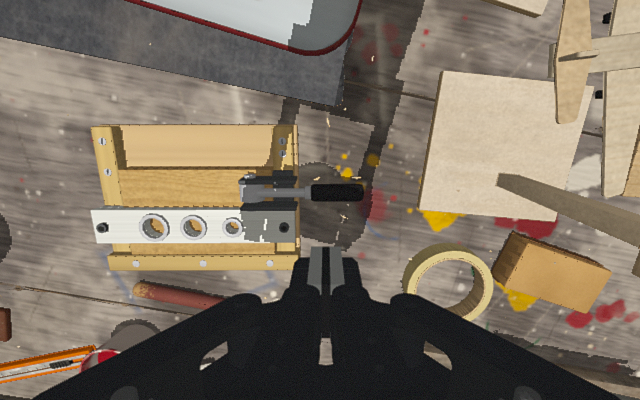

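The lever now lies flat, with its handle at (337,192) pointing left. I'll check its angle and the board from depth.

```bash
python3 - <<'E'
from h import *
p=cv2.imread('pics/w11.png');c=np.load('pics/w11c.npy',allow_pickle=True).item();D=np.load('pics/w11.npy');P=cloud(c,D)
m=np.zeros(D.shape,bool);m[180:206,308:366]=1
m&=(D>0)&(p.max(2)<60)&(P[...,2]>.03)
J=np.array([(*jig(q),q[2]) for q in P[m]]);print(len(J),J.mean(0).round(4),J.min(0).round(4),J.max(0).round(4))
Y=[];Z=[]
for y in np.arange(.115,.165,.005):
    k=abs(J[:,1]-y)<.0025
    if k.sum()>5: z=np.percentile(J[k,2],85);Y.append(y);Z.append(z);print(round(y,3),z.round(4))
print('slope',np.polyfit(Y,Z,1)[0],'mean-z angle',(np.mean(Z)-.0605)/(np.mean(Y)-.058))
for col in (130,150,170,190,210,230):
    z=P[130:200,col,2]; r=130+np.nonzero(z>.028)[0][0]; print(col,np.round(jig(ray(c,col,r,.034)),4))
o=[ray(c,u,v,.053).round(4) for u,v in ((155,227),(193,227),(232,226))];print(o)
b=P[170:200,150:230,2];print('board z',np.median(b),'bar z',np.median(P[215:222,110:130,2]),'rail',np.median(P[140:170,100:110,2]))
E
```

```text
883 [-0.0137  0.1383  0.0586] [-0.0204  0.1144  0.0517] [-0.0054  0.1629  0.0631]
0.115 0.0606
0.12 0.0603
0.125 0.0606
0.13 0.0603
0.135 0.0605
0.14 0.0606
0.145 0.0606
0.15 0.0605
0.155 0.0606
0.16 0.0602
slope -0.00040316844460779977 mean-z angle -0.0004908930062590892
130 [-0.0313 -0.0625]
150 [-0.0312 -0.0431]
170 [-0.0312 -0.0237]
190 [-0.0312 -0.0042]
210 [-0.0311  0.0153]
230 [-0.0311  0.0348]
[array([ 0.6813, -0.1304,  0.053 ]), array([ 0.6741, -0.0946,  0.053 ]), array([ 0.6658, -0.0579,  0.053 ])]
board z 0.03437880869770865 bar z 0.048403565382464014 rail 0.03048089211797042
```

View pics/s11z.png

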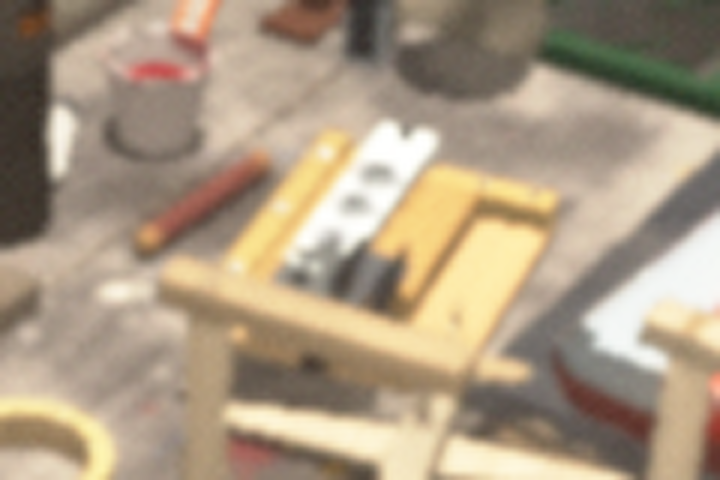

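The lever is at 0.00 rad (handle top at 60.5 mm, flat), and the board edge is straight and still home. Three measurements of bush_middle average (0.6737, -0.0951). I'll go there high, then descend.

```bash
python3 -m creep '[[0.2,-0.36,0,-0.002,-0.002,0],[0.2,-0.36,0,0,0,0],[0.2,-0.36,0,0,0,0],[0.19,-0.34,0,0,0,0],[0,0,0,0,0,0]]'
python3 - <<'E'
from h import *
level()
c,p,D,P=tip();cv2.imwrite('pics/w12.png',p)
E
```

```text
time: 10.93
tool_pos: [0.6653, -0.0923, 0.1671]
ee_rot: [0.32, -3.099, -0.02]
wrist_force: [-0.6, 0.6, -0.2]
grip_width: -0.0001
turn units [-0.0032 -0.0086 -0.0018]
toprow 247 D 0.1476 tip near edge [ 0.6557 -0.093   0.2021] tool [ 0.6638 -0.09    0.166 ] jig [0.0128 0.0065] 10.9833
```

View pics/w12.png

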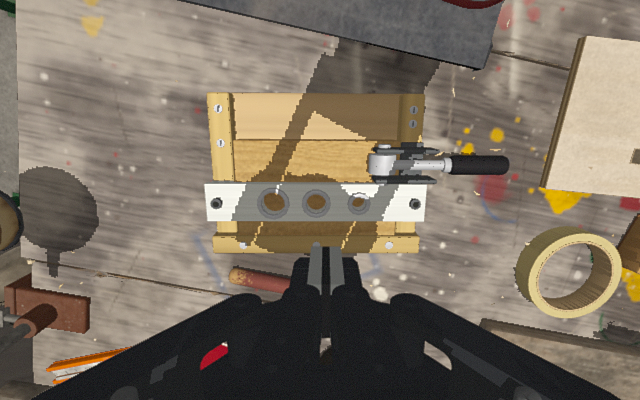

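```bash
python3 - <<'E'
from h import *
c=calibration('wrist');p,D=get_image('wrist')
for u,v in ((274,203),(316,202.5),(359,203)):print(ray(c,u,v,.053).round(4))
E
python3 -m creep '[[0.06,-0.03,-0.3,-0.003,-0.009,-0.002],[0.06,-0.03,-0.3,0,0,0],[0,0,-0.2,0,0,0],[0,0,0,0,0,0]]'
python3 - <<'E'
from h import *
level();print(arm.get_state()['tool_pos'])
E
```

```text
[ 0.6795 -0.1287  0.053 ]
[ 0.6717 -0.0928  0.053 ]
[ 0.6646 -0.0557  0.053 ]
time: 11.37
tool_pos: [0.6697, -0.0879, 0.0955]
ee_rot: [0.32, -3.121, -0.013]
wrist_force: [0.0, 0.3, -1.0]
grip_width: -0.0002
turn units [-0.0024 -0.0017 -0.0014]
[ 0.66970903 -0.08789307  0.09550553]
```

```bash
python3 -m creep '[[0.05,-0.09,-0.2,-0.002,-0.002,-0.001],[0,0,-0.15,0,0,0],[0,0,-0.05,0,0,0],[0,0,0,0,0,0]]'
python3 - <<'E'
from h import *
level();print(arm.get_state()['tool_pos'])
E
```

```text
time: 11.7
tool_pos: [0.6705, -0.0897, 0.0598]
ee_rot: [0.322, -3.121, -0.008]
wrist_force: [-0.0, -0.3, -0.7]
grip_width: -0.0002
turn units [-0.0014 -0.0014 -0.0018]
[ 0.67048359 -0.08970227  0.05982838]
```

```bash
python3 -m creep '[[0.04,-0.06,-0.03,0,0,0],[0,0,0,0,0,0]]'
python3 - <<'E'
from h import *
level();c,p,D,P=tip();cv2.imwrite('pics/w13.png',p)
c=calibration('side');p,D=get_image('side');cv2.imwrite('pics/s13z.png',cv2.resize(p[110:200,310:430],None,fx=6,fy=6,interpolation=cv2.INTER_CUBIC))
t,_=get_image('top');cv2.imwrite('pics/t13z.png',cv2.resize(t[140:250,250:490],None,fx=3,fy=3,interpolation=cv2.INTER_CUBIC))
E
```

```text
time: 11.87
tool_pos: [0.6739, -0.0937, 0.0583]
ee_rot: [0.325, -3.121, -0.008]
wrist_force: [-0.5, -0.2, 0.2]
grip_width: -0.0002
turn units [-0.0015 -0.0012 -0.0023]
toprow 247 D 0.1475 tip near edge [ 0.6635 -0.0941  0.0932] tool [ 0.6742 -0.0934  0.0589] jig [0.0224 0.0012] 11.9167
```

View pics/s13z.png

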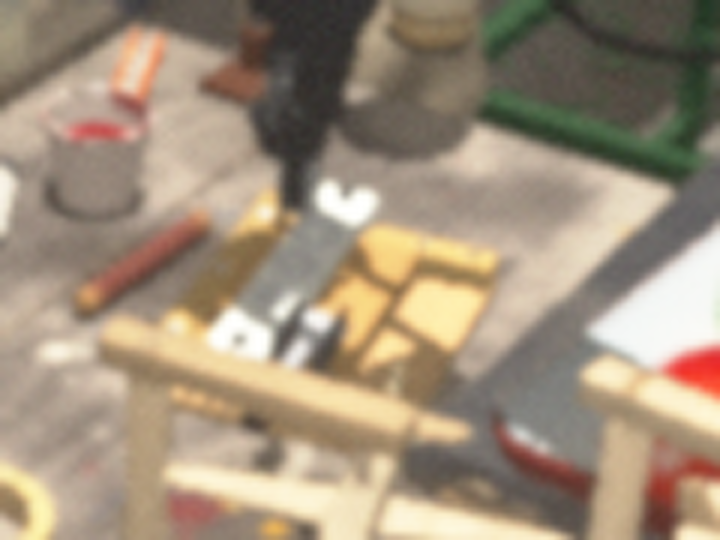

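View pics/w13.png

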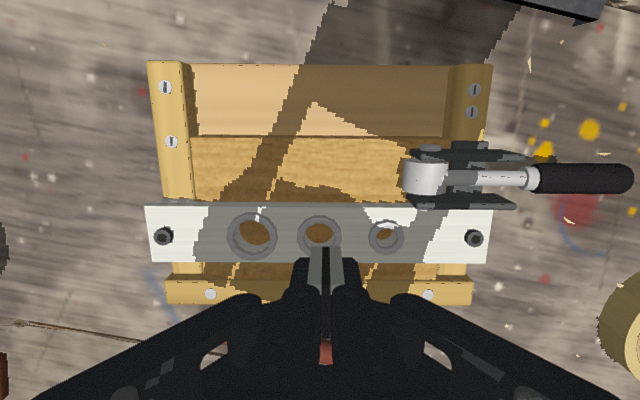

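View pics/t13z.png

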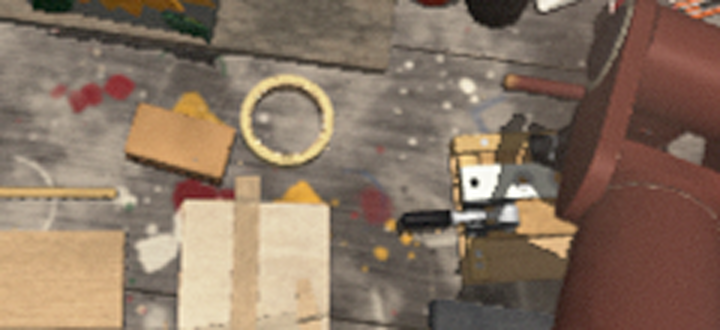

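The tips sit over the middle bush, at wrist view (319,235). The measured tip height is about 37 mm above its rim, and the tape, block, dowel and lever are undisturbed. I'll hold for more than 2 s.

```bash
python3 -m creep '[[0,-0.01,-0.01,0,0,0],[0,0,0,0,0,0],[0,0,0,0,0,0],[0,0,0,0,0,0],[0,0,0,0,0,0]]'; for i in 1 2 3 4 5; do python3 -m creep '[[0,0,0,0,0,0],[0,0,0,0,0,0],[0,0,0,0,0,0],[0,0,0,0,0,0],[0,0,0,0,0,0]]' | grep -E 'time|pos'; done
```

```text
time: 12.43
tool_pos: [0.6758, -0.0949, 0.061]
ee_rot: [-0.324, 3.123, 0.006]
wrist_force: [0.6, 0.5, -0.1]
grip_width: 0.0001
time: 12.85
tool_pos: [0.6759, -0.0949, 0.0611]
time: 13.27
tool_pos: [0.6757, -0.0949, 0.0608]
time: 13.68
tool_pos: [0.6757, -0.0949, 0.0608]
time: 14.1
tool_pos: [0.6757, -0.0949, 0.0609]
time: 14.52
tool_pos: [0.6757, -0.0949, 0.0609]
```

```bash
python3 - <<'E'
from h import *
c,p,D,P=tip()
print('handle z',np.percentile(P[165:192,545:625,2],90).round(4),'bushM',ray(c,319,235,.053).round(4))
print(arm.job_done())
E
```

```text
toprow 247 D 0.1476 tip near edge [ 0.6651 -0.0953  0.0956] tool [ 0.6757 -0.0949  0.0609] jig [ 0.0236 -0.0006] 14.5667
handle z 0.0607 bushM [ 0.676  -0.0966  0.053 ]
the job is handed in; nothing more can be done
None
```

I pushed the board home, clamped it, and handed in the job at 14.6 s while pointing at the middle bush. The job reports no verdict. The dowel behind the jig measured 132 mm, so it is dowel_medium, and the middle bush fits it.

**Last checks**
- **Board:** its near edge was straight and square at jig x of about -31 to -32.5 mm (nominal home -33). A firm push met 21 N with no movement.
- **Lever:** level at about 0.00 rad, with the handle top at 60.5 mm. I could not measure the cam force directly; the lever stopped hard at up to 75 N.
- **Pointing:** I held still for more than 2 s, within about 3 mm sideways of the bush centre.
- **Other things:** in the last pictures the tape, sanding block and dowels looked where they started. No contact force showed near the guide bar.

**What disagreed**
- **Reported height:** the images and contact showed the real fingertips about 30 to 34 mm above the reported TCP. My first push attempt therefore passed over the board without touching it. I corrected for the offset after that.
- **Pointing height:** I chose one that keeps the grasp point in the 20 to 70 mm band on either reading (about 27 mm by the state, about 60 mm by the images). The real fingertips are therefore about 40 mm above the rim, not the 20 mm asked for, but inside the stated 1 to 50 mm.

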